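# Gauge the ring tubes and clamp the 19 mm one in the cutting jig

## Robot

A 6-joint arm with a two-finger parallel gripper is mounted at the origin on a cart in front of the work surface, level with it; the furniture and walls round the work are solid. World frame = base frame: x ahead of the robot, y to its left, z up, the work surface at z = 0. Lengths are in m, angles in rad, forces in N, time in s.
With the tool pointing down it reaches from about 0.15 to 0.775 m from the base axis. Payload 6.1 kg.
Tool frame: the origin (TCP) lies midway between the tips of the shut fingers; the grasp point (between the pads) lies tcp_to_grasp behind it (tcp_to_grasp is the distance from the TCP to the grasp point, in m); z points along the fingers, y is the line along which they close (so a half turn about z gives the same grasp; the last joint's range is limited). The gripper opens to 85 mm and grips with 20 to 120 N. Pads are 22 mm wide; open, the fingers measure 114 mm over their backs; the gripper's body (76 mm by 85 mm) begins 54 mm behind the grasp point. The pads swing forward as they close: fully open they stand 13 mm farther back than shut.
Start: joints at [1.28, 0.126, -0.04, 1.405, 0, 1.571], TCP at [0.151, 0.503, 0.231] pointing down, gripper open.
Joint ranges: [-2.72, 2.72], [-0.95, 1.95], [-1.27, 1.35], [-1.78, 2.02], [-1.46, 1.47], [-3.14, 3.14]. Speed limits (rad/s): [2.39, 2.39, 3.01, 3.14, 3.14, 3.14].

## Interface

Orientations are given as a 3x3 rotation matrix whose columns are the frame's x, y, z axes.
In Python, from cell import * gives the robot as it stands.
- The arm moves only by the shell command python3 -m inch 'ROWS' [OPENING] [FORCE]. ROWS is JSON, a list of rows, each a list of 4 numbers: the shift along the tool's x, y, z in units of 25 mm (1.0 is 25 mm), then the turn about the tool's z in units of 5 degrees (1.0 is 5 degrees). In form: [[dx, dy, dz, roll], ...]. A call has exactly 5 rows; each row shifts and turns the commanded pose from where the row before left it, along the tool's axes as they then stand; what a row does not reach is not made up. A row lasts 1/12 s, in which the tool goes at most 41.7 mm and 7.16 degrees, less where a joint would pass 70% of its speed; a pose out of reach is approached as far as the arm can. A call is refused whole if a number of a shift passes 1 or a number of a turn 1, either way. A call with a gripper value outside its range is refused whole. OPENING is the opening, from 0 (shut) to 1 (fully open), set as the call begins (- or left out, the last holds). The fingers move at their own pace and stop on an object; FORCE is the grip in N (left out, the last holds). Time passes only in rows, so rows that do not move let the fingers close, or fill a call up. It gives the time, the measured TCP pose, the force, the opening and the grip force at its end, in the units of the state.
- get_state(): the state, without advancing time (a new reading comes with each control period).
- read_camera(name): name is "scene" or "side" or "wrist"; returns the picture (480x640x3 uint8, blue, green, red); there is no depth.
- calibration(name): a dict with "camera_matrix" (3x3 intrinsics, pixels), "R" (3x3) and "t" (3): a world point X has camera coordinates R X + t; the wrist camera has in their place "hand_eye" (4x4, takes a point from camera to tool coordinates, whose origin is the TCP and whose axes are the flange's). Camera axes: x right, y down, z forward; pixel columns grow to the right and rows downward; lengths in m; the calibration is good to about 2 mm. The wrist camera is an equidistant fisheye: a pixel r from the principal point sees the ray r / f radians off the axis. A picture is of the moment at which its call begins: read the wrist's pose just before it. calibration takes no time and is no camera call.
- finish_job(): hands the job in; it is judged then, once.
Trained networks look in the newest picture that a camera, given by its name, has taken for a name from the list of things; names that differ only in an ending like _2 or _b are one class to them, and where a whole thing is asked for, a point or a joint stands for the part that bears it (a point fixed in the world has none). Each returns a list of dicts, best first, with "conf" (0 to 1); they miss things now and then, are a little off and sometimes report something else, mostly with a low value. They report only what shows in the picture. A call takes as long as a camera call. They do not tell look-alikes from the thing itself.
- cut_out(camera, thing): "pixels" (480x640 bool, what is visible of it) and "box" ([left, top, right, bottom] in pixels, round what is visible of it).
The state is a dict: "time_s": time; "joints": joint angles; "joint_velocities": joint speeds; "joint_efforts": joint torques, N m; "tool_pos": TCP position; "tcp_rot": TCP orientation; "force": force on the tool from outside, world axes, zero at the start; "moment": the same for the moment, N m; "width": opening from 0.0 (shut) to 1.0 (fully open); "grasp_force": force on a finger pad.
Only numpy, scipy, OpenCV 4.12 (cv2) and the standard library are available. Lean on these libraries where they do the work, as an engineer would, in place of code of your own. Each camera call takes 0.05 s, during which the arm holds its last target. There are 200 camera calls.

## Task

I want to saw ring blanks from the 19 mm silver tube. The three tubes in the wooden rack are unmarked, so tell it by how far your fingers stay open when you pinch it; lay it in the V rests of the cutting jig with its end up against the end stop, and swing the hold-down arm over so that it rests on the tube. The other two tubes must lie in the rack at the end.

Things in the scene. Friction and masses are not known exactly. Their poses are not given: they have to be found in the camera images.
- tube_a: One of three plain silver tubes, 80 mm long, 40 to 120 g. Their outside diameters are 16, 19 and 22 mm, unmarked; the letters do not tell which (gauge them). One lies in each rack groove; pushed out, it rolls away. x: along the tube. Origin: mid-length, on the outer surface, on the line lowest at the start (turns as it rolls); z points from there to the tube's axis
- tube_b: Another of the three tubes; size unknown, described as tube_a
- tube_c: Another of the three tubes; size unknown, described as tube_a
- rack: Flat wooden stock rack, fixed, 100 (x) by 190 mm (y). Origin: centre of its underside, on the bench; top face 13 mm up. Three grooves 12 mm wide, 5 mm deep run along x, open at the ends, at y = -60, 0, +60 mm. A tube sits 2 to 3 mm down on a groove's edges, its axis above the top face by 5.3 mm (16 mm tube), 7.4 mm (19 mm tube) or 9.2 mm (22 mm tube)
- jig: Tube-cutting jig, fixed: wooden base 140 (x) by 80 mm (y) with a steel plate, top 14 mm above the bench, two V rests, an end stop and a hold-down arm hinged behind the stop (between cheeks 50 mm high). Origin: centre of its underside, on the bench. The tube lies along x over y = 0, the stop at its +x end
- jig_seat (a point): Point on the axis of a 19 mm tube that lies in the V rests against the stop, at the tube's mid-length: x = -10, y = 0, z = 29.4 mm in the jig. The 90-degree rests, 30 mm wide, bottom line 16 mm and tops 26 mm above the bench, stand at jig x = -46 to -32 and 12 to 30 mm (with a saw slot); between them is a 44 mm gap for the fingers
- jig_stop (a point): Centre of the end stop's flat face, which looks to the jig's -x, at jig x = +30 mm; the stop is 30 mm wide and 6 mm thick, its top 36 mm above the bench
- hold_down (a joint): Angle of the hold-down arm, rad. 0: level over the rests, its rubber pad on a 19 mm tube; it grows as the arm lifts (1.57 upright). Starts at 1.75 to 1.93, leaning back to the jig's +x, held by friction; limits -0.3, 1.95. Pushed past upright to the jig's -x to below about 1.1 it falls by its own weight (0.12 kg) onto what lies there, in about 1 s, and stays: no need to press
- hold_down_ball (a point): Centre of the wooden ball, 18 mm across, at the free end of the hold-down arm, 85 mm from the hinge, at the end of a 6 mm rod cranked up by 11 mm; nearer the hinge (to 58 mm from it) the arm is a flat bar 11 mm wide and 6 mm thick, the pad 42 mm from the hinge
- hold_down_hinge (a point): Centre of the arm's hinge pin, 42 mm above the bench, at x = +44 mm, y = 0 in the jig; the pin lies along the jig's y
There are look-alikes about, which are no part of the job. What is shaped like the tube_a but blue or orange is not meant.

How it is judged:
On the way:
1. a tube lies in the V rests with its end against the stop (((x of tube_a in the frame of jig between -0.0135 and -0.008 m and y of tube_a in the frame of jig between -0.013 and 0.013 m and z of tube_a in the frame of jig below 0.042 m and angle between the x axis of tube_a and the x axis of jig, either way round below 0.06 rad) or (x of tube_b in the frame of jig between -0.0135 and -0.008 m and y of tube_b in the frame of jig between -0.013 and 0.013 m and z of tube_b in the frame of jig below 0.042 m and angle between the x axis of tube_b and the x axis of jig, either way round below 0.06 rad) or (x of tube_c in the frame of jig between -0.0135 and -0.008 m and y of tube_c in the frame of jig between -0.013 and 0.013 m and z of tube_c in the frame of jig below 0.042 m and angle between the x axis of tube_c and the x axis of jig, either way round below 0.06 rad))), for 0.2 s.
At the end, for the whole second after the job is handed in: The 19 mm tube lies at rest and in line in both V rests, within 3.5 mm of the end stop, the hold-down arm down on it at 0 +-0.045 rad (a 16 or 22 mm tube would leave the arm at about -0.09 or +0.09). The other two tubes lie at rest in the rack, in any groove (((x of tube_a in the frame of jig between -0.0135 and -0.008 m and y of tube_a in the frame of jig between -0.013 and 0.013 m and z of tube_a in the frame of jig below 0.042 m and angle between the x axis of tube_a and the x axis of jig, either way round below 0.06 rad and x of tube_b in the frame of rack between -0.05 and 0.05 m and y of tube_b in the frame of rack between -0.085 and 0.085 m and z of each of tube_b, tube_c in the frame of rack below 0.04 m and x of tube_c in the frame of rack between -0.05 and 0.05 m and y of tube_c in the frame of rack between -0.085 and 0.085 m) or (x of tube_b in the frame of jig between -0.0135 and -0.008 m and y of tube_b in the frame of jig between -0.013 and 0.013 m and z of tube_b in the frame of jig below 0.042 m and angle between the x axis of tube_b and the x axis of jig, either way round below 0.06 rad and x of tube_a in the frame of rack between -0.05 and 0.05 m and y of tube_a in the frame of rack between -0.085 and 0.085 m and z of each of tube_a, tube_c in the frame of rack below 0.04 m and x of tube_c in the frame of rack between -0.05 and 0.05 m and y of tube_c in the frame of rack between -0.085 and 0.085 m) or (x of tube_c in the frame of jig between -0.0135 and -0.008 m and y of tube_c in the frame of jig between -0.013 and 0.013 m and z of tube_c in the frame of jig below 0.042 m and angle between the x axis of tube_c and the x axis of jig, either way round below 0.06 rad and x of tube_a in the frame of rack between -0.05 and 0.05 m and y of tube_a in the frame of rack between -0.085 and 0.085 m and z of each of tube_a, tube_b in the frame of rack below 0.04 m and x of tube_b in the frame of rack between -0.05 and 0.05 m and y of tube_b in the frame of rack between -0.085 and 0.085 m)) and value of joint hold_down between -0.045 and 0.045 rad and linear speed of each of tube_a, tube_b, tube_c below 0.02 m/s); the robot touches nothing.
It also fails if it takes over 61 s, if anything falls off the work surface, if the arm or the gripper's body presses on something with over 40 N, if the wrist force passes 120 N, or if a joint passes its speed limit or range.

## Working session

There is one attempt and no reset: what is moved stays moved. The work goes in short steps, Python scripts to look and compute and a shell command to move; the robot and the scene stay as the last step left them, time stands still between calls to the robot, and variables do not carry over. Pictures are saved under pics/ and viewed, at most 10 in all, crops included, and the job is handed in when it is done.

```bash
mkdir -p pics; ls; python3 - <<'E'
from cell import *
import cv2
s=get_state(); print(s)
for n in ("scene","side"):
    im=read_camera(n); cv2.imwrite(f"pics/{n}0.png",im)
    c=calibration(n); print(n,c)
    for th in ("tube_a","rack","jig","hold_down_ball"):
        for d in cut_out(n,th)[:6]: print(th,round(d["conf"],2),d["box"])
print(calibration("wrist"))
E
```

```text
pics
{'time_s': 0.0, 'joints': array([ 1.28002089e+00,  1.26379023e-01, -4.06184049e-02,  1.40538483e+00,
        1.77365237e-05,  1.57079800e+00]), 'joint_velocities': array([-5.98186505e-05,  6.40589300e-04,  7.30737986e-04,  1.35884153e-03,
       -7.10300411e-04, -4.89254606e-06]), 'joint_efforts': array([ 1.04614112e-04, -4.35915327e+01,  3.52923310e+01,  1.71832315e-02,
       -1.09441428e-04, -7.95053239e-06]), 'tool_pos': array([0.15039353, 0.50257392, 0.23052421]), 'tcp_rot': array([[-9.58021359e-01,  2.86696449e-01, -4.71670219e-04],
       [ 2.86696836e-01,  9.58020162e-01, -1.51426968e-03],
       [ 1.77338399e-05, -1.58592906e-03, -9.99998742e-01]]), 'force': array([-0.61233786,  0.22913057,  0.22834621]), 'moment': array([-0.06900568, -0.00592291, -0.02059401]), 'grasp_force': 0.0, 'width': 1.0006554990524852}
scene {'camera_matrix': array([[485.76571784,   0.        , 319.67064269],
       [  0.        , 485.76571784, 239.87242911],
       [  0.        ,   0.        ,   1.        ]]), 'R': array([[ 6.19213847e-01, -7.85222140e-01, -6.33468975e-04],
       [-6.02459619e
[... 1107 characters left out ...]
306.9]
tube_a 0.68 [250.2, 292.1, 293.5, 308.2]
rack 0.81 [211.3, 295.3, 301.6, 373.3]
jig 0.61 [244.7, 175.3, 325.2, 239.9]
hold_down_ball 0.46 [244.1, 175.8, 272.4, 209.9]
{'camera_matrix': array([[371.64829954,   0.        , 324.69469772],
       [  0.        , 371.64829954, 246.81268054],
       [  0.        ,   0.        ,   1.        ]]), 'hand_eye': array([[ 4.49031166e-05, -9.53627328e-01, -3.00989894e-01,
         7.69745823e-02],
       [ 9.99999853e-01, -1.19689720e-04,  5.28398131e-04,
         3.11207876e-05],
       [-5.39920294e-04, -3.00989874e-01,  9.53627183e-01,
        -1.41228415e-01],
       [ 0.00000000e+00,  0.00000000e+00,  0.00000000e+00,
         1.00000000e+00]])}
```

```bash
python3 - <<'E'
import cv2,numpy as np
a=cv2.imread("pics/scene0.png")[160:320,170:460]
b=cv2.imread("pics/side0.png")[160:390,190:400]
a=cv2.resize(a,None,fx=2.7,fy=2.7,interpolation=cv2.INTER_CUBIC)
b=cv2.resize(b,None,fx=2.6,fy=2.6,interpolation=cv2.INTER_CUBIC)
cv2.imwrite("pics/a.png",a);cv2.imwrite("pics/b.png",b)
E
```

```text
(no output)
```

View pics/a.png

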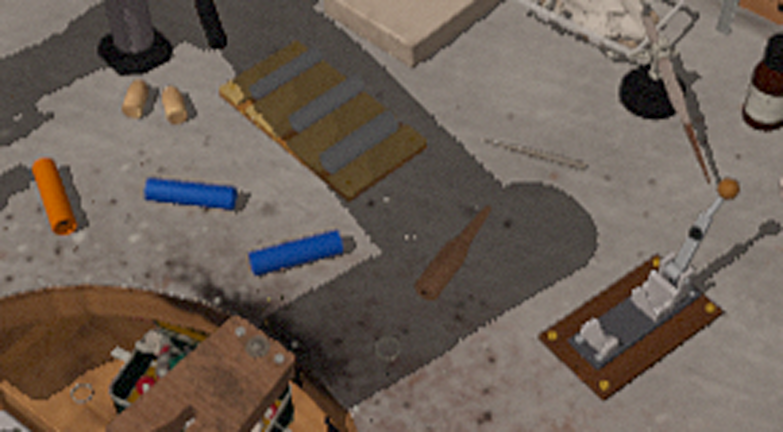

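View pics/b.png

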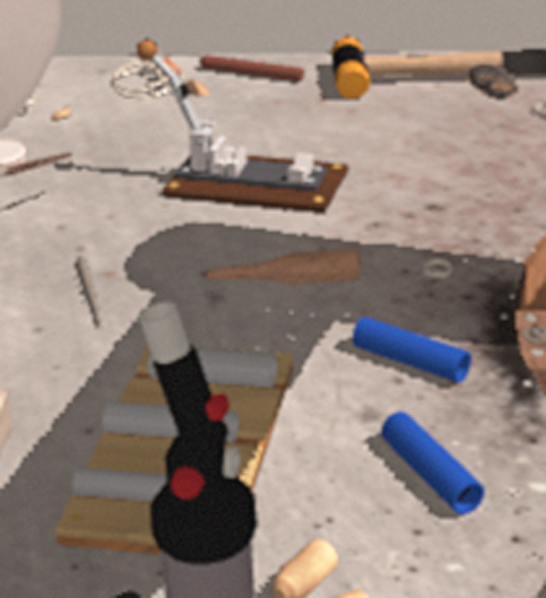

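Scene crop: the rack holds three silver tubes (full-image px ≈ (277,187), (291,199), (308,214)). These are the ones meant, because they are silver and lie in the grooves. The blue tubes at (240,231) and (279,254) and the orange one at (189,233) are look-alikes. The jig is at about (404,281), arm leaning back, ball at (439,229). The side view confirms this, and a black lamp stands in front of the rack.

```bash
cat > h.py <<'E'
from cell import *
import numpy as np, cv2
def ray(n,px):
    c=calibration(n);d=np.linalg.inv(c["camera_matrix"])@np.array([px[0],px[1],1.]);R=np.array(c["R"]);t=np.array(c["t"])
    return -R.T@t, R.T@d
def hit(n,px,z):
    o,d=ray(n,px); return o+d*(z-o[2])/d[2]
def tri(p1,p2):
    o,d=ray("scene",p1);q,e=ray("side",p2)
    s=np.linalg.lstsq(np.stack([d,-e],1),q-o,rcond=None)[0]
    a=o+s[0]*d;b=q+s[1]*e; return (a+b)/2,np.linalg.norm(a-b)
E
python3 - <<'E'
from h import *
np.set_printoptions(precision=4,suppress=True)
A=lambda x,y:(170+x/2.7,160+y/2.7)
B=lambda x,y:(190+x/2.6,160+y/2.6)
for nm,p,z in (("rack",[(222,90),(300,43),(425,147),(350,197)],.013),("tubes",[(285,73),(326,105),(372,146)],.021),("jig",[(541,340),(655,258),(722,310),(604,398)],.01),("post base",[(140,50),(103,50),(172,50)],0),("post2",[(215,40)],0.)):
    for q in p: print(nm,hit("scene",A(*q),z))
for nm,p,z in (("rack",[(58,535),(292,353),(140,353)],.013),("jig",[(165,190),(185,155),(348,165),(325,207)],.01),("tubeends",[(150,365),(277,370),(105,417),(238,425),(75,485)],.021)):
    for q in p: print("side",nm,hit("side",B(*q),z))
print("ball",tri(A(728,188),B(147,47)))
print("lamp base z0", hit("side",B(205,560),0))
im=cv2.imread("pics/side0.png"); cv2.imwrite("pics/s1.png",im)
E
```

```text
rack [0.5145 0.2591 0.013 ]
rack [0.6116 0.2437 0.013 ]
rack [0.5766 0.0584 0.013 ]
rack [0.486 0.074 0.013]
tubes [0.5641 0.2209 0.021 ]
tubes [0.5556 0.1612 0.021 ]
tubes [0.5414 0.0932 0.021 ]
jig [ 0.4657 -0.1488  0.01  ]
jig [ 0.5985 -0.1779  0.01  ]
jig [ 0.5855 -0.2514  0.01  ]
jig [ 0.4505 -0.2203  0.01  ]
post base [ 0.5138  0.374  -0.    ]
post base [ 0.4906  0.4035 -0.    ]
post base [0.5338 0.3486 0.    ]
post2 [0.5716 0.3247 0.    ]
side rack [0.6098 0.2595 0.013 ]
side rack [0.4874 0.0809 0.013 ]
side rack [0.5886 0.0793 0.013 ]
side jig [ 0.6011 -0.1653  0.01  ]
side jig [ 0.5917 -0.2313  0.01  ]
side jig [ 0.4512 -0.2081  0.01  ]
side jig [ 0.4693 -0.1323  0.01  ]
side tubeends [0.578  0.1054 0.021 ]
side tubeends [0.4955 0.1124 0.021 ]
side tubeends [0.5984 0.1614 0.021 ]
side tubeends [0.5163 0.1706 0.021 ]
side tubeends [0.6054 0.2263 0.021 ]
ball (array([ 0.6149, -0.2177,  0.1153]), np.float64(0.0012818504764748333))
lamp base z0 [0.5287 0.2657 0.    ]
```

View pics/scene0.png

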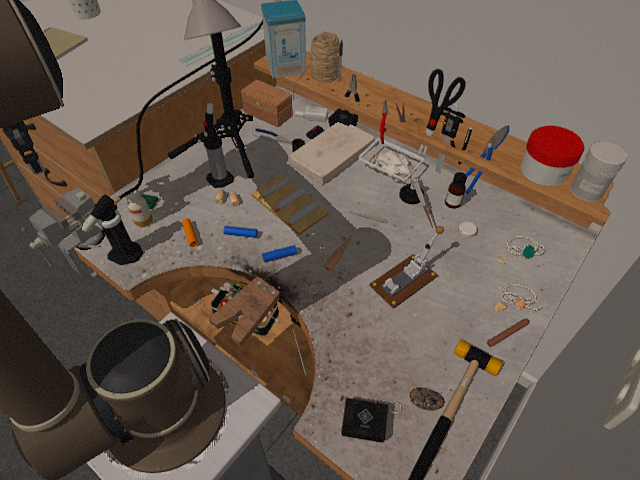

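```bash
r='[[-0.96,-0.43,0.06,0],[-0.96,-0.43,0.06,0],[-0.96,-0.43,0.06,0],[-0.96,-0.43,0.06,0],[-0.96,-0.43,0.06,0]]'
python3 -m inch '[[-0.96,-0.43,0.06,0],[-0.96,-0.43,0.06,0],[-0.96,-0.43,0.06,0],[-0.96,-0.43,0.06,0],[-0.96,-0.43,0.06,0]]'
python3 -m inch '[[-0.96,-0.43,0.06,0],[-0.96,-0.43,0.06,0],[-0.96,-0.43,0.06,0],[-0.96,-0.43,0.06,0],[-0.96,-0.43,0.06,0]]'
python3 -m inch '[[-0.96,-0.43,0.06,0],[-0.96,-0.43,0.06,0],[-0.96,-0.43,0.06,0],[-0.96,-0.43,0.06,0],[-0.96,-0.43,0.06,0]]'
python3 -m inch '[[-0.96,-0.43,0.06,0],[-0.96,-0.43,0.06,0],[-0.96,-0.43,0.06,0],[-0.96,-0.43,0.06,0],[-0.96,-0.43,0.06,0]]'
python3 -m inch '[[0,0,0,-0.3],[0,0,0,-0.3],[0,0,0,-0.3],[0,0,0,-0.3],[0,0,0,-0.3]]'
python3 - <<'E'
from h import *
s=get_state(); im=read_camera("wrist"); np.savez("w1.npz",p=s["tool_pos"],R=s["tcp_rot"])
cv2.imwrite("pics/w1.png",im); print(s["time_s"],s["tool_pos"],s["tcp_rot"],s["joints"])
for th in ("tube_a","rack"):
    for d in cut_out("wrist",th)[:5]:
        print(th,round(d["conf"],2),d["box"], cv2.minAreaRect(np.argwhere(d["pixels"])[:,::-1].astype(np.float32)))
E
```

```text
time_s: 0.92
tool_pos: [0.2508, 0.4162, 0.2238]
tcp_rot: [[-0.958, 0.286, 0.0], [0.286, 0.958, 0.0], [-0.0, 0.0, -1.0]]
force: [-0.1, 0.6, 0.8]
width: 1.003
grasp_force: 0.0
time_s: 1.33
tool_pos: [0.3505, 0.3302, 0.2164]
tcp_rot: [[-0.958, 0.287, 0.0], [0.287, 0.958, 0.0], [-0.0, 0.0, -1.0]]
force: [1.4, 0.7, 0.2]
width: 1.002
grasp_force: 0.0
time_s: 1.75
tool_pos: [0.45, 0.2443, 0.2089]
tcp_rot: [[-0.958, 0.287, 0.0], [0.287, 0.958, 0.0], [-0.0, 0.0, -1.0]]
force: [-0.5, -0.4, 0.5]
width: 1.001
grasp_force: 0.0
time_s: 2.17
tool_pos: [0.5496, 0.1583, 0.2013]
tcp_rot: [[-0.958, 0.287, 0.0], [0.287, 0.958, 0.0], [-0.0, 0.0, -1.0]]
force: [-0.3, 0.9, -0.3]
width: 1.001
grasp_force: 0.0
time_s: 2.58
tool_pos: [0.5488, 0.1592, 0.2012]
tcp_rot: [[-0.987, 0.158, -0.0], [0.158, 0.987, -0.0], [0.0, -0.0, -1.0]]
force: [-0.2, -0.2, -0.4]
width: 1.004
grasp_force: 0.0
2.5833 [0.54883749 0.15919179 0.20118924] [[-9.87399124e-01  1.58249648e-01 -1.39717495e-04]
 [ 1.58249654e-01  9.87399132e-01 -3.65411448e-05]
 [ 1.32174310e-04 -5.81909396e-05 -9.99999990e-01]] [2.82304050e-01 2.15378503e-01 
[... 199 characters left out ...]
938)
tube_a 0.81 [293.2, 17.5, 379.6, 89.4] ((335.6800537109375, 52.73999786376953), (24.800003051757812, 92.60001373291016), 53.13010025024414)
tube_a 0.76 [247.2, 174.4, 279.4, 270.2] ((264.5, 219.00001525878906), (92.03956604003906, 24.06732177734375), 87.31622314453125)
tube_a 0.7 [180.3, 42.4, 234.2, 132.1] ((205.8356475830078, 86.66122436523438), (24.795272827148438, 91.10491943359375), 22.932100296020508)
tube_a 0.68 [387.9, 184.2, 407.4, 272.1] ((397.06292724609375, 227.98634338378906), (17.61639976501465, 88.11323547363281), 1.7899105548858643)
rack 0.71 [225.6, 164.6, 434.2, 269.1] ((330.9201354980469, 217.41136169433594), (105.50993347167969, 207.0200958251953), 89.39690399169922)
```

View pics/w1.png

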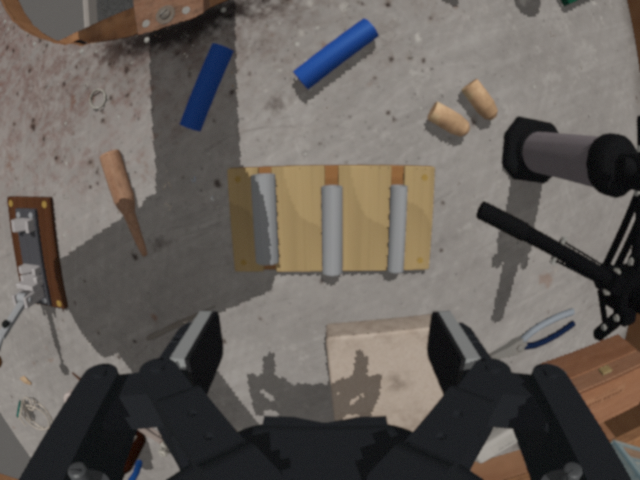

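```bash
cat >> h.py <<'E'
def whit(p,R,px,z):
    c=calibration("wrist");K=np.array(c["camera_matrix"]);H=np.array(c["hand_eye"])
    v=(np.array(px,float)-[K[0,2],K[1,2]]);r=np.hypot(*v);th=r/K[0,0]
    d=np.array([*(v/max(r,1e-9)*np.sin(th)),np.cos(th)])
    d=R@H[:3,:3]@d;o=p+R@H[:3,3]
    return o+d*(z-o[2])/d[2]
E
python3 - <<'E'
from h import *
np.set_printoptions(precision=4,suppress=True)
w=np.load("w1.npz");p,R=w["p"],w["R"]
for nm,px,z in (("t264",(264.5,219),.023),("t264n",(266,175),.023),("t264f",(268,266),.023),("t331",(331.5,230.5),.021),("331a",(332,187),.021),("331b",(331,274),.021),("t397",(397,228),.019),
 ("rack",(230,168),.013),("rack",(434,166),.013),("rack",(431,270),.013),("rack",(234,271),.013),
 ("jig",(10,197),.01),("jig",(50,196),.01),("jig",(65,307),.01)):
    X=whit(p,R,px,z); print(nm,X,"tool delta mm",(R.T@(X-p))*1000)
from cell import *
import cell; print([n for n in dir(cell) if not n.startswith('_')])
try: print(tcp_to_grasp)
except Exception as e: print(e)
E
```

```text
t264 [0.5383 0.1068 0.023 ] tool delta mm [  2.0814 -53.353  178.1926]
t264n [0.4999 0.1157 0.023 ] tool delta mm [ 41.3805 -50.6576 178.1977]
t264f [0.5825 0.1009 0.023 ] tool delta mm [-42.4614 -52.1995 178.1867]
t331 [0.5589 0.1639 0.021 ] tool delta mm [ -9.1883   6.2932 180.1877]
331a [0.5201 0.1704 0.021 ] tool delta mm [ 30.0875   6.5575 180.1928]
331b [0.6001 0.1571 0.021 ] tool delta mm [-51.018    6.0678 180.1821]
t397 [0.5663 0.2232 0.019 ] tool delta mm [ -7.1779  66.0271 182.1844]
rack [0.4884 0.0825 0.013 ] tool delta mm [ 47.55   -85.2413 188.2005]
rack [0.5153 0.2653 0.013 ] tool delta mm [ 49.9226  99.4666 188.19  ]
rack [0.6154 0.2539 0.013 ] tool delta mm [-50.7867 104.0559 188.1765]
rack [0.5859 0.0644 0.013 ] tool delta mm [-51.6217 -87.7689 188.1875]
jig [ 0.4553 -0.2065  0.01  ] tool delta mm [  34.4873 -375.9275  191.2157]
jig [ 0.4701 -0.1358  0.01  ] tool delta mm [  31.0114 -303.7656  191.211 ]
jig [ 0.6022 -0.1689  0.01  ] tool delta mm [-104.6779 -315.5132  191.1938]
['PlanningError', 'calibration', 'cut_out', 'finish_job', 'get_state', 'read_camera', 'tcp_to_grasp']
0.0187
```

Wrist view: three silver tubes in the rack at (265,219), (331,230) and (397,228), with apparent widths of 24, 20 and 17.6 px. The middle one fits 19 mm, so I'll gauge it first. The look-alikes there are blue, at (207,87) and (336,53).

```bash

python3 -m inch '[[-0.1,0.05,0.7,0],[-0.1,0.05,0.7,0],[-0.1,0.05,0.7,0],[-0.1,0.05,0.7,0],[0,0.05,0.7,0]]' 0.5 30
python3 -m inch '[[0,0,0.8,0],[0,0,0.8,0],[0,0,0.7,0],[0,0,0.5,0],[0,0,0.2,0]]'
python3 -m inch '[[0,0,0.2,0],[0,0,0.2,0],[0,0,0.2,0],[0,0,0.1,0],[0,0,0,0]]'
python3 - <<'E'
from h import *
s=get_state(); im=read_camera("wrist"); cv2.imwrite("pics/w2.png",im[100:480,100:560]);print(s["tool_pos"],s["force"])
E
```

```text
time_s: 3.15
tool_pos: [0.5599, 0.164, 0.113]
tcp_rot: [[-0.987, 0.16, 0.0], [0.16, 0.987, 0.0], [-0.0, 0.0, -1.0]]
force: [-0.4, 0.5, 0.1]
width: 0.498
grasp_force: 0.0
time_s: 3.57
tool_pos: [0.5583, 0.1636, 0.0366]
tcp_rot: [[-0.987, 0.16, -0.003], [0.16, 0.987, -0.001], [0.003, -0.001, -1.0]]
force: [-0.4, -0.1, 0.5]
width: 0.498
grasp_force: 0.0
time_s: 3.98
tool_pos: [0.5595, 0.1639, 0.0211]
tcp_rot: [[-0.987, 0.159, -0.0], [0.159, 0.987, -0.0], [0.0, -0.0, -1.0]]
force: [0.3, -0.4, 0.4]
width: 0.505
grasp_force: 0.0
[0.55950164 0.16389967 0.02109003] [ 0.2509784  -0.41053348  0.44584765]
```

View pics/w2.png

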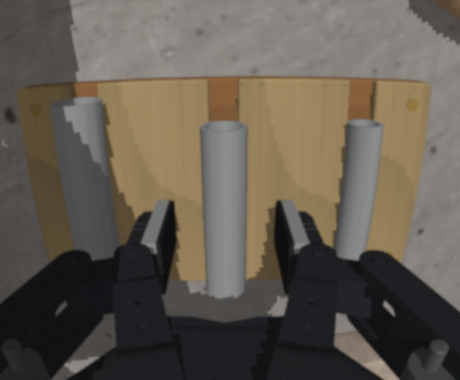

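The middle tube sits centred between the pads at about (225,210) in the crop. I'll descend and pinch.

```bash

python3 -m inch '[[0,0,0.1,0],[0,0,0.12,0],[0,0,0,0],[0,0,0,0],[0,0,0,0]]' - 30
python3 -m inch '[[0,0,0,0],[0,0,0,0],[0,0,0,0],[0,0,0,0],[0,0,0,0]]' 0 30
python3 -m inch '[[0,0,0,0],[0,0,0,0],[0,0,0,0],[0,0,0,0],[0,0,0,0]]'
```

```text
time_s: 4.45
tool_pos: [0.5596, 0.1639, 0.0159]
tcp_rot: [[-0.987, 0.159, 0.0], [0.159, 0.987, 0.0], [-0.0, 0.0, -1.0]]
force: [0.2, 1.5, -0.7]
width: 0.503
grasp_force: 0.0
time_s: 4.87
tool_pos: [0.5597, 0.1639, 0.016]
tcp_rot: [[-0.987, 0.159, 0.0], [0.159, 0.987, -0.0], [-0.0, -0.0, -1.0]]
force: [-0.5, -1.0, 1.9]
width: 0.205
grasp_force: 30.9
time_s: 5.28
tool_pos: [0.5597, 0.1639, 0.0159]
tcp_rot: [[-0.987, 0.159, 0.0], [0.159, 0.987, -0.0], [-0.0, 0.0, -1.0]]
force: [-1.7, -0.8, 3.8]
width: 0.202
grasp_force: 31.0
```

```bash

python3 -m inch '[[0,0,0,0],[0,0,0,0],[0,0,0,0],[0,0,-0.4,0],[0,0,-0.8,0]]' 0.5 30
python3 -m inch '[[0,0,-0.4,0],[0,0.8,0,0],[0,0.8,0,0],[0,0.8,0,0],[0,0,0,0]]'
python3 -m inch '[[0,0,0.5,0],[0,0,0.5,0],[0,0,0.4,0],[0,0,0.2,0],[0,0,0,0]]'
python3 -m inch '[[0,0,0,0],[0,0,0,0],[0,0,0,0],[0,0,0,0],[0,0,0,0]]' 0 30
python3 -m inch '[[0,0,0,0],[0,0,0,0],[0,0,0,0],[0,0,0,0],[0,0,0,0]]'
```

```text
time_s: 5.7
tool_pos: [0.5577, 0.1634, 0.044]
tcp_rot: [[-0.987, 0.159, -0.005], [0.159, 0.987, -0.001], [0.004, -0.002, -1.0]]
force: [0.4, -0.1, 0.3]
width: 0.499
grasp_force: 0.0
time_s: 6.12
tool_pos: [0.5701, 0.2262, 0.0566]
tcp_rot: [[-0.988, 0.157, 0.002], [0.157, 0.988, 0.002], [-0.002, 0.002, -1.0]]
force: [-0.2, -0.0, -0.0]
width: 0.5
grasp_force: 0.0
time_s: 6.53
tool_pos: [0.5683, 0.2225, 0.0145]
tcp_rot: [[-0.987, 0.159, -0.002], [0.159, 0.987, -0.001], [0.002, -0.001, -1.0]]
force: [0.3, -0.6, -0.1]
width: 0.497
grasp_force: 0.0
time_s: 6.95
tool_pos: [0.5696, 0.2231, 0.0166]
tcp_rot: [[-0.987, 0.159, 0.001], [0.159, 0.987, 0.0], [-0.001, 0.0, -1.0]]
force: [-0.5, -1.9, 2.6]
width: 0.168
grasp_force: 29.8
time_s: 7.37
tool_pos: [0.5696, 0.2231, 0.0165]
tcp_rot: [[-0.987, 0.159, 0.001], [0.159, 0.987, 0.0], [-0.001, 0.0, -1.0]]
force: [-0.7, -1.2, 5.5]
width: 0.167
grasp_force: 30.1
```

```bash

python3 -m inch '[[0,0,0,0],[0,0,0,0],[0,0,0,0],[0,0,-0.4,0],[0,0,-0.8,0]]' 0.5 30
python3 -m inch '[[0,0,-0.6,0],[0,-0.8,0,0],[0,-0.8,0,0],[0,-0.8,0,0],[0,-0.8,0,0]]'
python3 -m inch '[[0,-0.8,0,0],[0,-0.76,0,0],[0.1,0,0.5,0],[0.1,0,0.5,0],[0.1,0,0.4,0]]'
python3 -m inch '[[0,0,0.25,0],[0,0,0.1,0],[0,0,0,0],[0,0,0,0],[0,0,0,0]]'
python3 -m inch '[[0,0,0,0],[0,0,0,0],[0,0,0,0],[0,0,0,0],[0,0,0,0]]' 0 30
python3 -m inch '[[0,0,0,0],[0,0,0,0],[0,0,0,0],[0,0,0,0],[0,0,0,0]]'
```

```text
time_s: 7.78
tool_pos: [0.5672, 0.2225, 0.0438]
tcp_rot: [[-0.987, 0.159, -0.005], [0.159, 0.987, -0.002], [0.005, -0.003, -1.0]]
force: [0.5, 0.9, -0.4]
width: 0.495
grasp_force: 0.0
time_s: 8.2
tool_pos: [0.5563, 0.1437, 0.0615]
tcp_rot: [[-0.987, 0.159, 0.0], [0.159, 0.987, 0.0], [-0.0, 0.0, -1.0]]
force: [0.3, -0.2, 0.7]
width: 0.498
grasp_force: 0.0
time_s: 8.62
tool_pos: [0.5428, 0.1065, 0.0258]
tcp_rot: [[-0.987, 0.16, 0.0], [0.16, 0.987, 0.0], [-0.0, 0.0, -1.0]]
force: [0.6, 0.3, -0.2]
width: 0.502
grasp_force: 0.0
time_s: 9.03
tool_pos: [0.5433, 0.1072, 0.0176]
tcp_rot: [[-0.987, 0.159, 0.001], [0.159, 0.987, 0.0], [-0.001, 0.0, -1.0]]
force: [-1.2, -0.1, -0.1]
width: 0.497
grasp_force: 0.0
time_s: 9.45
tool_pos: [0.5431, 0.1058, 0.0177]
tcp_rot: [[-0.987, 0.16, 0.001], [0.16, 0.987, -0.002], [-0.001, -0.002, -1.0]]
force: [-1.4, -5.6, 4.8]
width: 0.241
grasp_force: 29.4
time_s: 9.87
tool_pos: [0.5431, 0.1058, 0.0177]
tcp_rot: [[-0.987, 0.16, 0.001], [0.16, 0.987, -0.002], [-0.001, -0.002, -1.0]]
force: [-1.1, -5.1, 4.3]
width: 0.24
grasp_force: 29.4
```

Pinch readings in mm are left 20.4, middle 17.2 and right 14.2, so each is about 1.8 mm under the true size of 22, 19 and 16. The middle tube is the 19 mm one, so I'll go back, grip it, lift it, and look at the jig.

```bash

python3 -m inch '[[0,0,0,0],[0,0,0,0],[0,0,0,0],[0,0,-0.4,0],[0,0,-0.8,0]]' 0.5 30
python3 -m inch '[[0,0,-0.6,0],[-0.1,0.8,0,0],[-0.1,0.8,0,0],[-0.1,0.76,0,0],[0,0,0,0]]'
python3 -m inch '[[0,0,0.5,0],[0,0,0.5,0],[0,0,0.5,0],[0,0,0.26,0],[0,0,0.1,0]]'
python3 -m inch '[[0,0,0,0],[0,0,0,0],[0,0,0,0],[0,0,0,0],[0,0,0,0]]' - 45
python3 -m inch '[[0,0,0,0],[0,0,0,0],[0,0,0,0],[0,0,0,0],[0,0,0,0]]' 0 45
python3 -m inch '[[0,0,0,0],[0,0,0,0],[0,0,-0.2,0],[0,0,-0.3,0],[0,0,-0.4,0]]'
```

```text
time_s: 10.28
tool_pos: [0.5409, 0.1067, 0.0455]
tcp_rot: [[-0.987, 0.159, -0.005], [0.159, 0.987, -0.001], [0.005, -0.001, -1.0]]
force: [-0.4, 0.2, 0.3]
width: 0.5
grasp_force: 0.0
time_s: 10.7
tool_pos: [0.5608, 0.1668, 0.0629]
tcp_rot: [[-0.988, 0.157, 0.002], [0.157, 0.988, 0.002], [-0.001, 0.002, -1.0]]
force: [0.4, 0.0, 0.5]
width: 0.5
grasp_force: 0.0
time_s: 11.12
tool_pos: [0.5587, 0.1635, 0.0147]
tcp_rot: [[-0.987, 0.159, -0.002], [0.159, 0.987, -0.001], [0.002, -0.001, -1.0]]
force: [0.0, -0.2, -0.6]
width: 0.497
grasp_force: 0.0
time_s: 11.53
tool_pos: [0.56, 0.164, 0.0162]
tcp_rot: [[-0.987, 0.159, 0.001], [0.159, 0.987, 0.0], [-0.001, 0.0, -1.0]]
force: [0.1, 0.8, 0.1]
width: 0.495
grasp_force: 0.0
time_s: 11.95
tool_pos: [0.5597, 0.1639, 0.0159]
tcp_rot: [[-0.987, 0.159, 0.0], [0.159, 0.987, -0.0], [-0.0, -0.0, -1.0]]
force: [-1.0, -0.0, 3.6]
width: 0.197
grasp_force: 43.9
time_s: 12.37
tool_pos: [0.5589, 0.1638, 0.0379]
tcp_rot: [[-0.987, 0.159, -0.002], [0.159, 0.987, -0.0], [0.002, -0.001, -1.0]]
force: [-0.4, 0.6, 0.3]
width: 0.198
grasp_force: 43.9
```

```bash

python3 -m inch '[[0,0,-1,0],[0,0,-1,0],[0,0,-1,0],[0,0,-1,0],[0,0,-1,0]]'
python3 -m inch '[[0,-0.5,-0.6,0],[0,-0.8,-0.6,0],[0,-0.9,-0.4,0],[0,-0.93,0,0],[0,-0.93,0,0]]'
python3 -m inch '[[0,-0.93,0,0],[0,-0.93,0,0],[0,-0.93,0,0],[0,-0.93,0,0],[0,-0.93,0,0]]'
python3 -m inch '[[0,-0.93,0,0],[0,-0.93,0,0],[0,-0.93,0,0],[0,-0.93,0,0],[0,-0.93,0,0]]'
python3 -m inch '[[0,-0.3,0,0.5],[0,0,0,0.5],[0,0,0,0],[0,0,0,0],[0,0,0,0]]'
python3 - <<'E'
from h import *
s=get_state(); im=read_camera("wrist"); np.savez("w3.npz",p=s["tool_pos"],R=s["tcp_rot"])
cv2.imwrite("pics/w3.png",im); print(s["time_s"],s["tool_pos"],s["joints"])
for th in ("tube_a","jig","hold_down_ball"):
    for d in cut_out("wrist",th)[:3]:
        print(th,round(d["conf"],2),d["box"], cv2.minAreaRect(np.argwhere(d["pixels"])[:,::-1].astype(np.float32)))
E
```

```text
time_s: 12.78
tool_pos: [0.5595, 0.164, 0.1653]
tcp_rot: [[-0.987, 0.159, 0.001], [0.159, 0.987, 0.0], [-0.001, 0.0, -1.0]]
force: [1.2, -0.6, -0.4]
width: 0.198
grasp_force: 43.9
time_s: 13.2
tool_pos: [0.5437, 0.0631, 0.205]
tcp_rot: [[-0.987, 0.159, 0.003], [0.159, 0.987, 0.0], [-0.003, 0.001, -1.0]]
force: [1.1, 0.1, -0.5]
width: 0.202
grasp_force: 44.0
time_s: 13.62
tool_pos: [0.5246, -0.052, 0.2041]
tcp_rot: [[-0.987, 0.159, 0.001], [0.159, 0.987, 0.0], [-0.001, 0.0, -1.0]]
force: [-0.0, -0.1, -0.7]
width: 0.201
grasp_force: 44.0
time_s: 14.03
tool_pos: [0.5061, -0.1669, 0.2041]
tcp_rot: [[-0.987, 0.159, 0.001], [0.159, 0.987, -0.0], [-0.001, 0.0, -1.0]]
force: [0.5, 1.1, -0.7]
width: 0.198
grasp_force: 44.0
time_s: 14.45
tool_pos: [0.5053, -0.173, 0.2035]
tcp_rot: [[-0.97, 0.243, 0.001], [0.243, 0.97, -0.0], [-0.001, 0.0, -1.0]]
force: [0.1, 0.6, -1.1]
width: 0.2
grasp_force: 44.0
14.45 [ 0.50531603 -0.17295824  0.2035142 ] [-3.29856892e-01  1.43672104e-01 -7.95713142e-02  1.34704486e+00
  1.41750008e-04 -8.41100409e-02]
tube_a 0.98 [572.0, 153.3, 601.6, 232.3] ((587.9260864257812, 191.68287658691406), (20.14818572998047, 77.22431945800781), 3.5763344764709473)
tube_a 0.96 [301.9, 221.9, 348.5, 402.2] ((323.5, 314.0), (182.0, 47.0), 90.0)
tube_a 0.82 [592.9, 35.6, 640.0, 87.7] ((618.8567504882812, 61.01576232910156), (20.395856857299805, 58.19521713256836), 42.08916473388672)
jig 0.87 [260.9, 167.3, 347.2, 405.2] ((305.5, 287.5), (233.0, 85.0), 90.0)
hold_down_ball 0.72 [296.0, 369.9, 309.3, 405.4] ((300.111083984375, 387.2885437011719), (33.215885162353516, 13.184444427490234), 80.83765411376953)
```

View pics/w3.png

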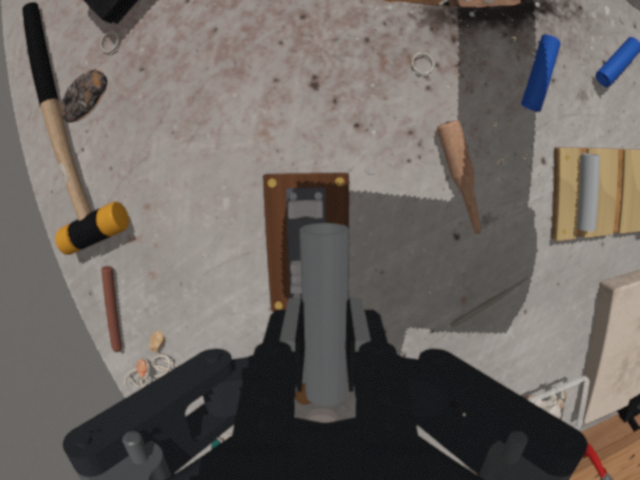

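Held tube at (324,225)–(323,402), straight in line. Jig base near corners at (264,174) and (349,173), screws at (272,183), (340,181) and (279,305). The jig lies slightly left of the tube and is nearly aligned.

```bash
python3 - <<'E'
from h import *
np.set_printoptions(precision=4,suppress=True)
w=np.load("w3.npz");p,R=w["p"],w["R"]
g={}
for nm,px,z in (("c1",(264,174),.01),("c2",(349,173),.01),("s1",(272,183),.011),("s2",(340,181.5),.011),("s3",(279,305),.011),("edgeL",(272,308),.01),("plateN",(306,188),.014),("tubeN",(324,226),p[2]+.006),("tubeF",(323.5,402),p[2]+.006)):
    X=whit(p,R,px,z); g[nm]=X; print(nm,X,"tool mm",(R.T@(X-p))*1000)
im=cv2.imread("pics/w3.png")[160:330,240:400]
cv2.imwrite("pics/w3c.png",cv2.resize(im,None,fx=3.5,fy=3.5,interpolation=cv2.INTER_CUBIC))
E
```

```text
c1 [ 0.4526 -0.2163  0.01  ] tool mm [ 40.653  -54.8984 193.4878]
c2 [ 0.471  -0.1415  0.01  ] tool mm [ 41.0664  22.1137 193.4951]
s1 [ 0.4624 -0.2113  0.011 ] tool mm [ 32.36   -47.6056 192.4928]
s2 [ 0.4765 -0.1513  0.011 ] tool mm [ 33.3704  14.0078 192.4983]
s3 [ 0.5813 -0.2391  0.011 ] tool mm [-89.6851 -45.693  192.5562]
edgeL [ 0.5834 -0.2473  0.01  ] tool mm [-93.7066 -53.1733 193.5575]
plateN [ 0.4743 -0.1822  0.014 ] tool mm [ 27.8776 -16.5526 189.4981]
tubeN [ 0.4641 -0.1628  0.2095] tool mm [42.4849 -0.1514 -6.022 ]
tubeF [ 0.5464 -0.1837  0.2095] tool mm [-42.4473  -0.4502  -5.9781]
```

View pics/w3c.png

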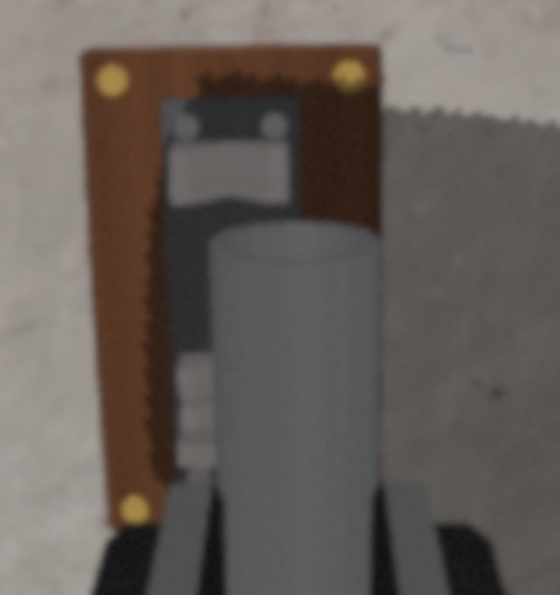

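```bash

python3 -m inch '[[-0.2,-0.3,0.2,-0.18],[-0.2,-0.3,0.6,0],[-0.12,-0.04,0.8,0],[0,0,0.8,0],[0,0,0.8,0]]'
python3 -m inch '[[0,0,0.8,0],[0,0,0.8,0],[0,0,0.8,0],[0,0,0.5,0],[0,0,0.24,0]]'
python3 -m inch '[[0,0,0,0],[0,0,0,0],[0,0,0,0],[0,0,0,0],[0,0,0,0]]'
python3 - <<'E'
from h import *
s=get_state(); im=read_camera("wrist"); np.savez("w4.npz",p=s["tool_pos"],R=s["tcp_rot"])
a=im[60:420,180:480]; im2=read_camera("side")[160:260,220:350]; im2=cv2.resize(im2,None,fx=3.6,fy=3.6,interpolation=cv2.INTER_CUBIC)
cv2.imwrite("pics/w4.png",np.hstack([a,im2])); print(s["time_s"],s["tool_pos"],s["joints"])
E
```

```text
time_s: 15.07
tool_pos: [0.5143, -0.1918, 0.1223]
tcp_rot: [[-0.973, 0.229, 0.0], [0.229, 0.973, -0.0], [-0.0, -0.0, -1.0]]
force: [-0.0, -0.1, -0.7]
width: 0.2
grasp_force: 44.0
time_s: 15.48
tool_pos: [0.5129, -0.1911, 0.0424]
tcp_rot: [[-0.973, 0.229, -0.003], [0.229, 0.973, 0.001], [0.003, 0.0, -1.0]]
force: [-0.1, 0.0, -1.4]
width: 0.202
grasp_force: 44.0
time_s: 15.9
tool_pos: [0.5147, -0.192, 0.0456]
tcp_rot: [[-0.973, 0.229, 0.002], [0.229, 0.973, -0.001], [-0.002, -0.0, -1.0]]
force: [-0.1, 0.7, -0.5]
width: 0.201
grasp_force: 44.0
15.9 [ 0.51471327 -0.19204931  0.04556181] [-3.57105455e-01  2.34445364e-01 -3.22875359e-01  1.01172702e+00
 -2.81108686e-05 -1.25733856e-01]
```

View pics/w4.png

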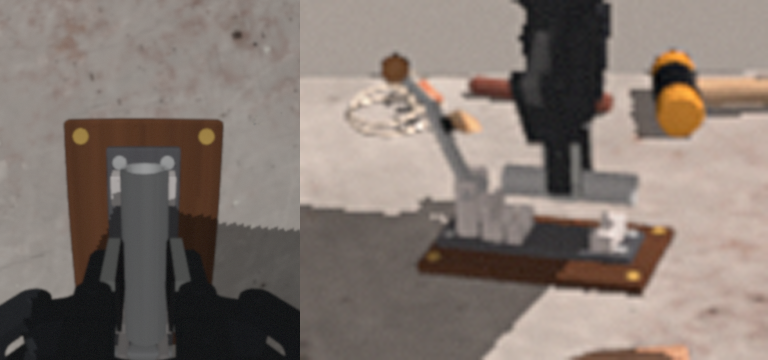

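The tube is centred over the V rests: the near end is at (145,165) between the rest edges at 112 and 178. In the side view it hangs just above both rests with a gap to the stop. I'll lower it, then push gently to the stop.

```bash

python3 -m inch '[[0,0,0.2,0],[0,0,0.3,0],[0,0,0.2,0],[0,0,0.06,0],[0,0,0,0]]'
python3 -m inch '[[-0.08,0,0,0],[0,0,0,0],[-0.06,0,0,0],[0,0,0,0],[0,0,0,0]]'
```

```text
time_s: 16.42
tool_pos: [0.5137, -0.1925, 0.0253]
tcp_rot: [[-0.973, 0.23, -0.001], [0.23, 0.973, -0.001], [0.0, -0.002, -1.0]]
force: [-1.7, -3.1, 2.7]
width: 0.195
grasp_force: 44.3
time_s: 16.83
tool_pos: [0.5167, -0.1932, 0.0252]
tcp_rot: [[-0.973, 0.23, -0.002], [0.23, 0.973, -0.001], [0.001, -0.002, -1.0]]
force: [-4.3, -2.4, 3.2]
width: 0.203
grasp_force: 44.4
```

```bash

python3 -m inch '[[-0.05,0,0,0],[0,0,0,0],[0,0,0,0],[0,0,0,0],[0,0,0,0]]'
```

```text
time_s: 17.25
tool_pos: [0.5178, -0.1935, 0.0252]
tcp_rot: [[-0.973, 0.23, -0.002], [0.23, 0.973, -0.001], [0.001, -0.002, -1.0]]
force: [-4.6, -3.4, 3.5]
width: 0.2
grasp_force: 44.4
```

```bash

python3 -m inch '[[-0.04,-0.02,-0.02,0],[0,0,0,0],[0,0,0,0],[0,0,0,0],[0,0,0,0]]'
python3 -m inch '[[-0.05,0,0,0],[0,0,0,0],[0,0,0,0],[0,0,0,0],[0,0,0,0]]'
```

```text
time_s: 17.67
tool_pos: [0.5196, -0.1936, 0.0259]
tcp_rot: [[-0.973, 0.229, 0.0], [0.229, 0.973, 0.0], [0.0, 0.0, -1.0]]
force: [-0.8, -1.7, -1.2]
width: 0.2
grasp_force: 44.0
time_s: 18.08
tool_pos: [0.5207, -0.1937, 0.026]
tcp_rot: [[-0.973, 0.229, -0.0], [0.229, 0.973, 0.0], [0.0, 0.0, -1.0]]
force: [-1.0, -0.2, -0.1]
width: 0.2
grasp_force: 44.0
```

```bash

python3 -m inch '[[-0.05,0,0,0],[0,0,0,0],[0,0,0,0],[0,0,0,0],[0,0,0,0]]'
```

```text
time_s: 18.5
tool_pos: [0.5208, -0.1937, 0.0258]
tcp_rot: [[-0.973, 0.229, -0.002], [0.229, 0.973, 0.001], [0.002, 0.0, -1.0]]
force: [-5.5, 0.8, 2.0]
width: 0.196
grasp_force: 44.3
```

```bash

python3 -m inch '[[-0.03,0,0,0],[0,0,0.03,0],[0,0,0.02,0],[0,0,0,0],[0,0,0,0]]'
python3 -m inch '[[0,0,0,0],[0,0,0,0],[0,0,0,0],[0,0,0,0],[0,0,0,0]]' 0.45
python3 -m inch '[[0,0,-0.3,0],[0,0,-0.5,0],[0,0,-0.8,0],[0,0,-0.8,0],[0,0,-0.8,0]]'
python3 -m inch '[[0,0,-0.8,0],[0,0,-0.8,0],[0,0,-0.8,0],[0.8,0,-0.8,0],[0.8,0,0,0]]'
python3 -m inch '[[0.8,0,0,0],[0.4,0,0,0],[0,0,0,0],[0,0,0,0],[0,0,0,0]]' 0
python3 - <<'E'
from h import *
s=get_state(); im=read_camera("wrist"); np.savez("w5.npz",p=s["tool_pos"],R=s["tcp_rot"])
a=cv2.resize(im[120:420,200:450],None,fx=1.5,fy=1.5); sd=read_camera("side");im2=sd[150:250,220:320]; im2=cv2.resize(im2,None,fx=4.2,fy=4.2,interpolation=cv2.INTER_CUBIC)
im2=np.vstack([im2,np.zeros((30,420,3),np.uint8)]); cv2.imwrite("pics/w5.png",np.hstack([a,im2])); print(s["time_s"],s["tool_pos"],s["force"])
E
```

```text
time_s: 18.92
tool_pos: [0.5208, -0.1938, 0.0255]
tcp_rot: [[-0.973, 0.229, -0.003], [0.229, 0.973, 0.001], [0.003, 0.0, -1.0]]
force: [-11.1, 2.6, 12.1]
width: 0.199
grasp_force: 45.4
time_s: 19.33
tool_pos: [0.523, -0.1944, 0.0247]
tcp_rot: [[-0.973, 0.229, 0.0], [0.229, 0.973, 0.0], [-0.0, 0.0, -1.0]]
force: [0.0, 0.5, -0.1]
width: 0.447
grasp_force: 0.0
time_s: 19.75
tool_pos: [0.5227, -0.1943, 0.1061]
tcp_rot: [[-0.973, 0.229, -0.0], [0.229, 0.973, 0.0], [0.0, 0.0, -1.0]]
force: [1.3, 0.7, -0.4]
width: 0.449
grasp_force: 0.0
time_s: 20.17
tool_pos: [0.4856, -0.1858, 0.1892]
tcp_rot: [[-0.973, 0.229, 0.006], [0.229, 0.973, -0.002], [-0.006, -0.001, -1.0]]
force: [-0.0, -1.5, 1.2]
width: 0.448
grasp_force: 0.0
time_s: 20.58
tool_pos: [0.4553, -0.1785, 0.1848]
tcp_rot: [[-0.973, 0.229, 0.001], [0.229, 0.973, -0.0], [-0.001, 0.0, -1.0]]
force: [-0.7, -0.3, -0.2]
width: -0.002
grasp_force: 0.0
20.5833 [ 0.45530634 -0.17851654  0.18482817] [-0.68160482 -0.25404164 -0.19875001]
```

View pics/w5.png

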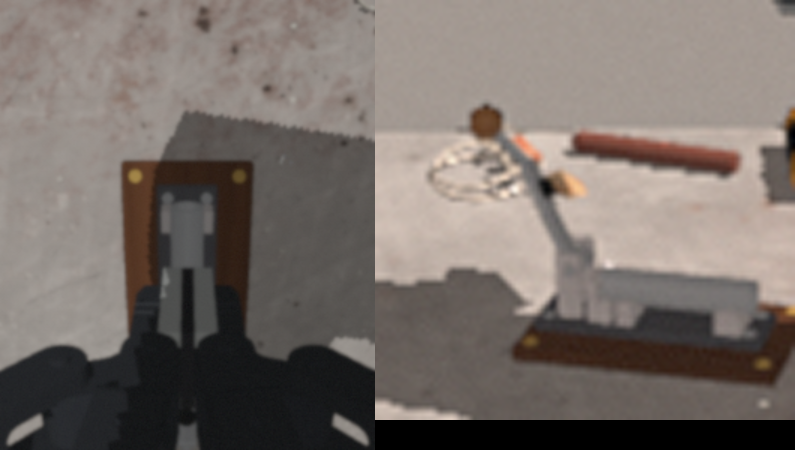

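The tube lies in both V rests with its end at the stop, seen in the side view at (600–755, 290). Before swinging the arm I'll check the clearance around the ball, because a thin rod shows near it in the scene view.

```bash
python3 - <<'E'
from h import *
np.set_printoptions(precision=3,suppress=True)
a=read_camera("scene"); 
for d in cut_out("scene","hold_down_ball")[:2]: print(d["conf"],d["box"])
b=read_camera("side")
for d in cut_out("side","hold_down_ball")[:2]: print(d["conf"],d["box"])
x=cv2.resize(a[130:280,350:470],None,fx=3.3,fy=3.3,interpolation=cv2.INTER_CUBIC)
y=cv2.resize(b[120:270,120:270],None,fx=2.64,fy=2.64,interpolation=cv2.INTER_CUBIC)
y=np.vstack([y,np.zeros((x.shape[0]-y.shape[0],y.shape[1],3),np.uint8)]);cv2.imwrite("pics/c6.png",np.hstack([x,y])); print(x.shape,y.shape)
for z in (0,.05,.1,.15): print("tip",z,hit("scene",(431,227),z),"disc",hit("scene",(411,193),z))
E
```

```text
0.5 [417.7, 225.4, 443.5, 264.2]
0.71 [243.6, 173.7, 271.9, 210.8]
(495, 396, 3) (495, 396, 3)
tip 0 [ 0.713 -0.164  0.   ] disc [ 0.785 -0.061  0.   ]
tip 0.05 [ 0.668 -0.179  0.05 ] disc [ 0.737 -0.082  0.05 ]
tip 0.1 [ 0.624 -0.194  0.1  ] disc [ 0.689 -0.103  0.1  ]
tip 0.15 [ 0.58 -0.21  0.15] disc [ 0.641 -0.124  0.15 ]
```

View pics/c6.png

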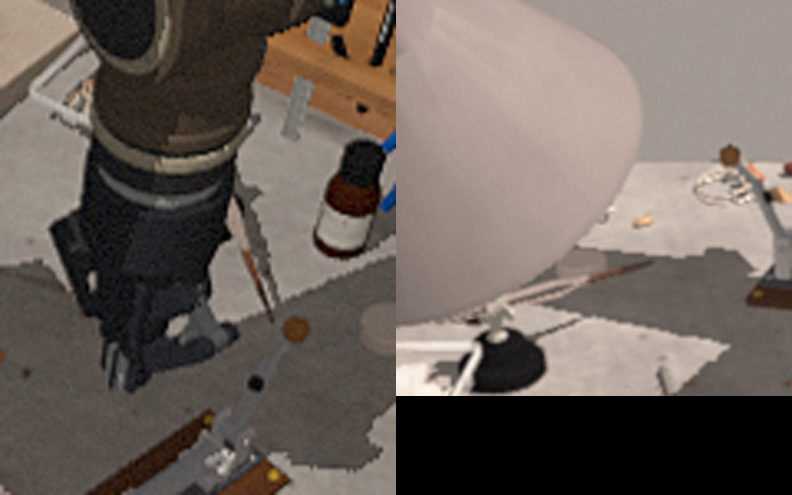

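```bash
python3 - <<'E'
from h import *
np.set_printoptions(precision=4,suppress=True)
print("tip",tri((432,227),(216,220)))
print("mid",tri((421,190),(180,233)))
b=tri((350+295/3.3,130+329/3.3),(120+(730-396)/2.64,120+155/2.64)); print("ball",b)
o=np.array([.5208,-.1937,.0294]);ex=np.array([.973,-.229,0]);ey=np.array([.229,.973,0])
for P in (b[0],tri((432,227),(216,220))[0]): print("jig",(P-o)@ex*1000-10,(P-o)@ey*1000,P[2]*1000)
s=get_state();T=o+ex*.125;T[2]=.19;print("to behind",s["tcp_rot"].T@(T-s["tool_pos"])/.025)
E
```

```text
tip (array([ 0.681 , -0.1769,  0.0367]), np.float64(0.0010307911667367014))
mid (array([ 0.7449, -0.0993,  0.053 ]), np.float64(0.02020860841713182))
ball (array([ 0.6151, -0.2171,  0.1143]), np.float64(0.0016691875007454587))
jig 87.13617998262762 -1.2067634251900479 114.26730374413587
jig 142.01797168510453 53.012247649064925 36.70540152798166
to behind [-7.7035  0.008  -0.2263]
```

```bash

python3 -m inch '[[-0.9,0,0,0],[-0.9,0,0,0],[-0.9,0,0,0],[-0.9,0,0,0],[-0.9,0,0,0]]' 0
python3 -m inch '[[-0.9,0,0,0],[-0.9,0,0,0],[-0.9,0,0,0],[-0.5,0,0,0],[0,0,0,0]]'
python3 -m inch '[[0,0,0.6,0],[0,0,0.8,0],[0,0,0.8,0],[0,0,0.6,0],[0,0,0.4,0]]'
python3 -m inch '[[0,0,0,0],[0,0,0,0],[0.2,0,0,0],[0.4,0,0,0],[0.4,0,0,0]]'
python3 -m inch '[[0.4,0,0,0],[0.4,0,0,0],[0.4,0,0,0],[0.4,0,0,0],[0.4,0,0,0]]'
python3 - <<'E'
from h import *
read_camera("side")
for d in cut_out("side","hold_down_ball")[:2]: print(d["conf"],d["box"])
E
```

```text
time_s: 21.3
tool_pos: [0.5652, -0.2044, 0.1845]
tcp_rot: [[-0.973, 0.229, -0.0], [0.229, 0.973, 0.0], [0.0, 0.0, -1.0]]
force: [-0.1, -0.2, 0.4]
width: -0.002
grasp_force: 0.0
time_s: 21.72
tool_pos: [0.644, -0.2228, 0.183]
tcp_rot: [[-0.973, 0.229, -0.001], [0.229, 0.973, 0.0], [0.001, 0.0, -1.0]]
force: [-1.3, -0.2, -0.3]
width: -0.001
grasp_force: 0.0
time_s: 22.13
tool_pos: [0.6405, -0.222, 0.1027]
tcp_rot: [[-0.973, 0.229, -0.003], [0.229, 0.973, 0.001], [0.003, 0.0, -1.0]]
force: [0.0, -0.1, -0.8]
width: 0.002
grasp_force: 0.0
time_s: 22.55
tool_pos: [0.6186, -0.2171, 0.1068]
tcp_rot: [[-0.973, 0.229, 0.004], [0.229, 0.973, -0.001], [-0.004, -0.0, -1.0]]
force: [1.3, -0.0, 0.6]
width: -0.001
grasp_force: 0.6
time_s: 22.97
tool_pos: [0.5689, -0.2054, 0.1064]
tcp_rot: [[-0.973, 0.229, 0.003], [0.229, 0.973, -0.001], [-0.003, -0.0, -1.0]]
force: [0.2, 0.6, 0.4]
width: 0.001
grasp_force: 0.1
0.54 [264.4, 174.6, 281.5, 212.8]
```

```bash

python3 -m inch '[[0.4,0,0,0],[0.4,0,0,0],[0.2,0,0,0],[0,0,0,0],[0,0,0,0]]'
python3 -m inch '[[0,0,-0.6,0],[0,0,-0.8,0],[0,0,-0.8,0],[0,0,-0.8,0],[0,0,-0.4,0]]'
python3 -m inch '[[0,0,0,0],[0,0,0,0],[0,0,0,0],[0,0,0,0],[0,0,0,0]]'
python3 -m inch '[[0,0,0,0],[0,0,0,0],[0,0,0,0],[0,0,0,0],[0,0,0,0]]'
python3 - <<'E'
from h import *
np.set_printoptions(precision=4,suppress=True)
o=np.array([.5208,-.1937,.0294]);ex=np.array([.973,-.229,0])
def proj(n,X):
    c=calibration(n);q=np.array(c["camera_matrix"])@(np.array(c["R"])@X+np.array(c["t"]));return q[:2]/q[2]
for th in (0,.09,.8,1.1):
    P=o+ex*(.054-.085*np.cos(th)+.011*np.sin(th));P[2]=.042+.085*np.sin(th)+.011*np.cos(th);print(th,[proj(n,P) for n in ("scene","side")])
s=get_state();print(s["time_s"],s["tool_pos"])
for n in ("scene","side"):
    im=read_camera(n);cv2.imwrite(f"pics/{n}9.png",im)
    for t in ("hold_down_ball","tube_a"):
        for d in cut_out(n,t)[:6]: print(n,t,round(d["conf"],2),d["box"])
    P=o+ex*(.054-.085);P[2]=.053;u,v=proj(n,P).astype(int)
    h=cv2.cvtColor(im,cv2.COLOR_BGR2HSV)[v-40:v+25,u-40:u+40]
    m=((h[...,0]>5)&(h[...,0]<20)&(h[...,1]>120)&(h[...,2]>60)).astype(np.uint8)
    k,l,st,ce=cv2.connectedComponentsWithStats(m)
    print([(st[i,4],ce[i]+[u-40,v-40]) for i in range(1,k) if st[i,4]>8])
E
```

```text
time_s: 23.48
tool_pos: [0.5445, -0.1995, 0.105]
tcp_rot: [[-0.973, 0.229, 0.0], [0.229, 0.973, -0.0], [-0.0, -0.0, -1.0]]
force: [-0.6, -0.2, -0.0]
width: 0.001
grasp_force: 0.0
time_s: 23.9
tool_pos: [0.5457, -0.1999, 0.1923]
tcp_rot: [[-0.973, 0.229, 0.003], [0.229, 0.973, -0.001], [-0.003, -0.0, -1.0]]
force: [0.9, 0.1, -0.8]
width: 0.002
grasp_force: 0.0
time_s: 24.32
tool_pos: [0.5441, -0.1994, 0.1884]
tcp_rot: [[-0.973, 0.229, -0.002], [0.229, 0.973, 0.001], [0.002, 0.0, -1.0]]
force: [-0.5, 0.1, 0.1]
width: 0.002
grasp_force: 0.0
time_s: 24.73
tool_pos: [0.5446, -0.1995, 0.1898]
tcp_rot: [[-0.973, 0.229, 0.0], [0.229, 0.973, -0.0], [-0.0, -0.0, -1.0]]
force: [0.1, -0.1, 0.1]
width: -0.003
grasp_force: 0.0
0 [array([392.9118, 276.0735]), array([304.9984, 209.929 ])]
0.09 [array([393.7639, 273.6989]), array([304.285 , 206.6166])]
0.8 [array([407.6333, 251.9182]), array([288.6475, 183.503 ])]
1.1 [array([416.0582, 243.0952]), array([278.0523, 177.3187])]
24.7333 [ 0.5446 -0.1995  0.1898]
scene hold_down_ball 0.74 [390.5, 258.5, 423.1, 281.3]
scene tube_a 0.77 [387.6, 265.5, 417.
[... 224 characters left out ...]
.24, 274.92])), (np.int32(530), array([396.9679, 288.8811]))]
side hold_down_ball 0.65 [266.0, 204.3, 311.2, 216.9]
side tube_a 0.95 [401.1, 355.9, 432.2, 403.8]
side tube_a 0.88 [335.7, 318.4, 374.7, 356.4]
side tube_a 0.78 [324.0, 285.6, 368.4, 307.4]
side tube_a 0.71 [270.8, 215.1, 309.6, 224.6]
side tube_a 0.68 [246.0, 292.7, 295.1, 311.2]
side tube_a 0.63 [223.3, 340.0, 254.8, 352.8]
[(np.int32(37), array([323.1622, 176.3243])), (np.int32(79), array([282.6709, 185.0886])), (np.int32(165), array([324.9152, 189.9152])), (np.int32(24), array([301.   , 187.625])), (np.int32(35), array([305.2286, 208.5714])), (np.int32(71), array([317.3944, 227.8732])), (np.int32(12), array([299.5, 233. ]))]
```

```bash
python3 -c "
from cell import *
print(finish_job())"
```

```text
the job is handed in; nothing more can be done
None
```

I handed the job in: the 19 mm tube (the middle one in the rack) lies in the V rests against the stop with the hold-down arm on it, and I never lifted the 16 and 22 mm tubes out of the rack. I only checked the arm angle from the cameras, roughly 0 to 0.04 rad against the 0.045 limit, and no verdict came back.

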